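# Slide the organiser under the peg rack, load the cases, slide it home

### The arm

A 6-joint arm with a two-finger parallel gripper is mounted at the origin on the work surface. World frame = base frame: x ahead of the robot, y to its left, z up, the work surface at z = 0. Lengths are in mm, angles in rad, forces in N, time in s.
With the tool pointing down it reaches from about 250 to 725 mm from the base axis. Payload 4 kg.
Tool frame: the origin (TCP) lies between the finger pads; the fingertips stand 17 mm ahead of it and the grasp point (between the pads) lies 2 mm behind it; z points along the fingers, y is the line along which they close (so a half turn about z gives the same grasp; the last joint's range is limited). The gripper opens to 85 mm and grips with 20 to 120 N. Pads are 22 mm wide; open, the fingers measure 114 mm over their backs; the gripper's body (76 mm by 85 mm) begins 54 mm behind the grasp point. The pads swing forward as they close: fully open they stand 13 mm farther back than shut.
Start: joints at [1.112, 0.241, 0.005, 1.335, 0, 1.571], TCP at [221.434, 448.293, 248.306] pointing down, gripper open.
Joint ranges: [-2.72, 2.72], [-1.05, 1.87], [-1.09, 1.28], [-1.99, 2.15], [-1.42, 1.44], [-3.14, 3.14]. Speed limits (rad/s): [2.79, 2.79, 3.14, 3.14, 3.14, 3.14].

### API

Orientations are given as a unit quaternion [x, y, z, w].
In Python, from cell import env, capture, camera_params gives the robot as it stands.
- The arm moves only by the shell command python3 -m creep 'ROWS' [OPENING] [FORCE]. ROWS is JSON, one flat list of numbers, 6 for each row, row after row: the shift along the world's x, y, z each as a share of 0.04 m, from -1 to 1, then the turn, a rotation vector about the world's x, y, z each as a share of 0.1 rad, from -1 to 1. In form: [x, y, z, rx, ry, rz, x, y, z, rx, ry, rz, ...]. A call has 1 to 8 rows; each row shifts and turns the commanded pose from where the row before left it; what a row does not reach is not made up. A row lasts 1/12 s, in which the tool goes at most 41.7 mm and 7.16 degrees, less where a joint would pass 70% of its speed; a pose out of reach is approached as far as the arm can. A call with a number of a shift or a turn outside -1 to 1 is refused whole. A call with a gripper value outside its range is refused whole. OPENING is the opening, from 0 (shut) to 1 (fully open), set as the call begins (- or left out, the last holds). The fingers move at their own pace and stop on an object; FORCE is the grip in N (left out, the last holds). Time passes only in rows, so rows that do not move let the fingers close. It gives the time, the measured TCP pose, the force, the opening and the grip force at its end, in the units of the state.
- env.read_state(): the state, without advancing time (a new reading comes with each control period).
- capture(name): name is "side" or "top"; returns the picture (480x640x3 uint8, red, green, blue); there is no depth.
- camera_params(name): a dict with "intrinsics" (3x3 intrinsics, pixels), "D" ([k1, k2, p1, p2, k3] as OpenCV has them; the pictures are not rectified), "R" (3x3) and "t" (3): a world point X has camera coordinates R X + t. Camera axes: x right, y down, z forward; pixel columns grow to the right and rows downward; lengths in mm; the calibration is good to about 2 mm. A picture is of the moment at which its call begins. camera_params takes no time and is no camera call.
- env.hand_in(): hands the job in; it is judged then, once.
The state is a dict: "time_s": time; "joint_positions": joint angles; "joint_vel": joint speeds; "joint_torque": joint torques, N m; "tcp_pos": TCP position; "ee_rot": TCP orientation; "ft_force": force on the tool from outside, world axes, zero at the start; "moment": the same for the moment, N m; "width": finger opening in mm; "gripper_force": force on a finger pad.
Only numpy, scipy, OpenCV 4.12 (cv2) and the standard library are available. Lean on these libraries where they do the work, as an engineer would, in place of code of your own. Each camera call takes 0.05 s, during which the arm holds its last target. There are 200 camera calls.

### The job

Slide the marble jar from the blue mark to the empty yellow mark, slide the white organiser squarely onto the blue mark, and while it stands there take every hanging case off its peg and stand it upright in a bay of the organiser. Then slide the loaded organiser squarely back onto its green mark and slide the jar back onto the middle of the blue mark. Slide the jar and organiser without lifting or tipping them, and leave the tumbler and the highlighters where they are.

Things in the scene. Friction and masses are not known exactly. Their poses are not given: they have to be found in the camera images.
- mark_blue: Flat tape outline on the desk (outer 128 x 206 mm, blue tape) with a dot at its centre; no height. Origin: the centre dot; long side along its y. Fixed during a run. The middle mark, in front of the rack; the jar stands on it at the start.
- mark_green: Flat tape outline on the desk (outer 128 x 206 mm, green tape) with a dot at its centre; no height. Origin: the centre dot; long side along its y. Fixed during a run. On one side of the middle mark (left or right varies); the organiser's own place, where it stands at the start.
- mark_yellow: Flat tape outline on the desk (outer 128 x 206 mm, yellow tape) with a dot at its centre; no height. Origin: the centre dot; long side along its y. Fixed during a run. On the other side of the middle mark from the green one; empty at the start.
- organiser: Loose white desk organiser, 94 (x) by 172 mm (y), walls 65 mm high, about 0.6 kg. Origin: centre of underside. Four open-topped bays centred at x = +-30, y = +-42 mm, each 24 (x) by 78 mm (y) inside, floor 6 mm above the underside; a solid block 36 mm wide lies between the rows. A bay takes one case upright, its width along the organiser's y. Handle on its +y side. Slides on the desk.
- organiser_handle (a point): Middle of the organiser's handle bar: 12 mm round bar, 72 mm long along the organiser's x, at y = +131 mm, 100 mm above the desk; stubs at x = +-36 mm slope from it down to the wall, and there is 39 mm of free space between bar and wall. Can be pinched from above across y.
- jar: Loose glass jar with marbles, 90 mm in diameter and 60 mm tall, with a neck ring 56 mm across from 60 to 66 mm, about 0.4 kg, and a hard dark silicone stopper firmly in it (jar and stopper are one piece, 100 mm tall in all). Origin: centre of its underside. Slides on the desk.
- jar_stopper (a point): Middle of the jar's stopper: a cylinder 44 mm in diameter and 34 mm tall, from 66 to 100 mm above the jar's underside; can be gripped from above.
- rack: Fixed wooden rack: bar 360 mm long along y on two posts, centre line at x = 8, z = 240 mm, nothing above it. Four 8 mm steel pegs at y = -120, -40, 40, 120 mm, axis at z = 240 mm, reach 75 mm towards -x (the robot), tips turned up to 14 mm above the axis. A hung case must rise 10 to 28 mm to clear the tip, then comes off along -x. Origin: on the desk under the bar's front face.
- case_red: Red plastic flat case, 14 mm thick (x), 64 wide (y), 134 tall (z), 60 g. Origin: centre of its bottom edge. A window 24 mm wide goes through its thickness from z 58 to 94 mm; grip the solid strip above it (z 94 to 134) from above, across the thickness. Hangs upright on a rack peg through the window at the start, or is absent.
- case_blue: Blue plastic flat case, 14 mm thick (x), 64 wide (y), 134 tall (z), 60 g. Origin: centre of its bottom edge. A window 24 mm wide goes through its thickness from z 58 to 94 mm; grip the solid strip above it (z 94 to 134) from above, across the thickness. Hangs upright on a rack peg through the window at the start, or is absent.
- case_orange: Orange plastic flat case, 14 mm thick (x), 64 wide (y), 134 tall (z), 60 g. Origin: centre of its bottom edge. A window 24 mm wide goes through its thickness from z 58 to 94 mm; grip the solid strip above it (z 94 to 134) from above, across the thickness. Hangs upright on a rack peg through the window at the start, or is absent.
- case_green: Green plastic flat case, 14 mm thick (x), 64 wide (y), 134 tall (z), 60 g. Origin: centre of its bottom edge. A window 24 mm wide goes through its thickness from z 58 to 94 mm; grip the solid strip above it (z 94 to 134) from above, across the thickness. Hangs upright on a rack peg through the window at the start, or is absent.
- tumbler: Bystander: stainless steel tumbler, 72 mm in diameter at the rim, 95 mm tall, standing. Origin: centre of its underside.
- highlighter_a: Bystander: yellow highlighter with black cap lying flat, 130 x 24 x 18 mm, along its x. Origin: underside, about mid-length.
- highlighter_b: Bystander: a second such highlighter.
Not all that is in view belongs to the job. Leave any orange look-alike of the organiser alone.

How it is judged (in metres and radians):
On the way, in this order (a step that is already met when the one before it is completed fails the run):
1. the jar stands on the yellow mark (horizontal distance between jar and mark_yellow below 0.025 m and angle between jar's own z axis and vertical below 0.2 rad), for 0.2 s.
2. the organiser stands squarely on the blue mark (horizontal distance between organiser and mark_blue below 0.025 m and angle between the x axis of organiser and the x axis of mark_blue, either way round below 0.25 rad), for 0.2 s.
3. every case stands in the organiser while the organiser is squarely on the blue mark (all of step 2 and x of case_red in the frame of organiser between -0.05 and 0.05 m and y of case_red in the frame of organiser between -0.085 and 0.085 m and z of each of case_red, case_blue, case_orange, case_green in the frame of organiser below 0.025 m and angle between each of case_red, case_blue, case_orange, case_green's own z axis and vertical below 0.4 rad and x of case_blue in the frame of organiser between -0.05 and 0.05 m and y of case_blue in the frame of organiser between -0.085 and 0.085 m and x of case_orange in the frame of organiser between -0.05 and 0.05 m and y of case_orange in the frame of organiser between -0.085 and 0.085 m and x of case_green in the frame of organiser between -0.05 and 0.05 m and y of case_green in the frame of organiser between -0.085 and 0.085 m), for 0.2 s.
4. the organiser, with every case in it, stands squarely on the green mark (horizontal distance between organiser and mark_green below 0.025 m and angle between the x axis of organiser and the x axis of mark_green, either way round below 0.25 rad and x of case_red in the frame of organiser between -0.05 and 0.05 m and y of case_red in the frame of organiser between -0.085 and 0.085 m and z of each of case_red, case_blue, case_orange, case_green in the frame of organiser below 0.025 m and angle between each of case_red, case_blue, case_orange, case_green's own z axis and vertical below 0.4 rad and x of case_blue in the frame of organiser between -0.05 and 0.05 m and y of case_blue in the frame of organiser between -0.085 and 0.085 m and x of case_orange in the frame of organiser between -0.05 and 0.05 m and y of case_orange in the frame of organiser between -0.085 and 0.085 m and x of case_green in the frame of organiser between -0.05 and 0.05 m and y of case_green in the frame of organiser between -0.085 and 0.085 m), for 0.2 s.
At the end, for the whole second after the job is handed in: Organiser within 25 mm and 0.25 rad of the green mark, every case present standing in a bay (bottom under 25 mm above the organiser's underside, lean under 0.4 rad), jar upright within 25 mm of the blue mark's centre, all at rest on the desk (all of step 4 and horizontal distance between jar and mark_blue below 0.025 m and angle between jar's own z axis and vertical below 0.1 rad and height (world z) of each of jar, organiser below 0.005 m and linear speed of each of organiser, jar, case_red, case_blue, case_orange, case_green below 0.02 m/s); the robot touches nothing.
It fails at once if the jar is lifted (15 mm) or tipped (0.3 rad) (height (world z) of jar above 0.015 m or angle between jar's own z axis and vertical above 0.3 rad).
It fails at once if the organiser is lifted (15 mm) or tipped (0.3 rad) (height (world z) of organiser above 0.015 m or angle between organiser's own z axis and vertical above 0.3 rad).
It fails at once if the tumbler or a highlighter is moved by 30 mm (distance of any of tumbler, highlighter_a, highlighter_b from where it was at the start of the episode above 0.03 m).
Of case_red, case_blue, case_orange, case_green only 2 to 4 are there at a start; the rules pass over those that are not, and their reading is None.
At some moment in a run one of jar, organiser may be knocked a few centimetres aside while the robot is not near it.
It also fails if it takes over 210 s, if anything falls off the work surface, if the arm or the gripper's body presses on something with over 40 N, if the wrist force passes 120 N, or if a joint passes its speed limit or range.

## Working session

There is one attempt and no reset: what is moved stays moved. The work goes in short steps, Python scripts to look and compute and a shell command to move; the robot and the scene stay as the last step left them, time stands still between calls to the robot, and variables do not carry over. Pictures are saved under pics/ and viewed, at most 14 in all, crops included, and the job is handed in when it is done.

```bash
ls; mkdir -p pics; cat > h.py <<'E'
import numpy as np, cv2
from cell import env, capture, camera_params
def snap(n,f):
    im=capture(n)[:,:,::-1].copy(); cv2.imwrite('pics/'+f,im); return im
def ray(n,uv):
    c=camera_params(n);K=np.array(c["intrinsics"],float);D=np.array(c["D"],float);R=np.array(c["R"]);t=np.array(c["t"]).ravel()
    p=cv2.undistortPoints(np.array(uv,float).reshape(-1,1,2),K,D).reshape(-1,2)
    d=np.c_[p,np.ones(len(p))]@R
    return -R.T@t,d
def plane(n,uv,z):
    o,d=ray(n,uv); return o+d*((z-o[2])/d[:,2])[:,None]
def proj(n,X):
    c=camera_params(n);R=np.array(c["R"],float)
    return cv2.projectPoints(np.array(X,float).reshape(-1,1,3),cv2.Rodrigues(R)[0],np.array(c["t"],float),np.array(c["intrinsics"],float),np.array(c["D"],float))[0].reshape(-1,2)
E
python3 - <<'E'
from h import *
for n in("top","side"):
    snap(n,n+"0.png"); print(n,ray(n,[[320,240]]))
print(env.read_state())
E
```

```text
pics
top (array([ 306.81081026,   29.30019545, 1435.19978404]), array([[ 0.11608938, -0.00268088, -0.99324076]]))
side (array([ -98.21875954, -577.11897336,  703.91777342]), array([[ 0.54482717,  0.59880043, -0.58752968]]))
{'time_s': 0.1, 'joint_positions': array([1.11202652e+00, 2.41328347e-01, 3.82101174e-03, 1.33519679e+00,
       1.19628588e-05, 1.57073414e+00]), 'joint_vel': array([-5.57534109e-04, -2.13312846e-03,  2.88495246e-03, -6.19454317e-04,
       -7.39735751e-05, -1.55465431e-04]), 'joint_torque': array([ 1.39058243e-04, -3.73139048e+01,  2.53010094e+01,  1.08698301e-02,
       -1.71344901e-06,  7.88083497e-06]), 'tcp_pos': array([221.17587717, 447.80694535, 247.49211165]), 'ee_rot': array([ 2.27348203e-01,  9.73813065e-01, -9.27545626e-04, -2.22749701e-04]), 'ft_force': array([-0.07946155, -0.53105455,  0.25248868]), 'moment': array([ 0.01602596,  0.01639215, -0.02709305]), 'gripper_force': 0.0, 'width': 85.66034064972197}
```

View pics/top0.png

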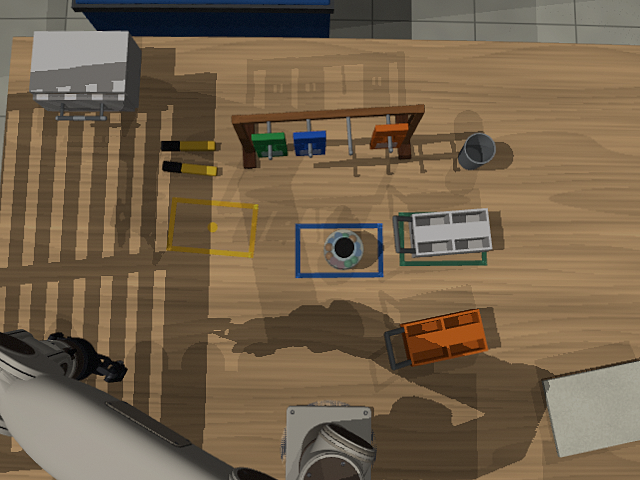

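View pics/side0.png

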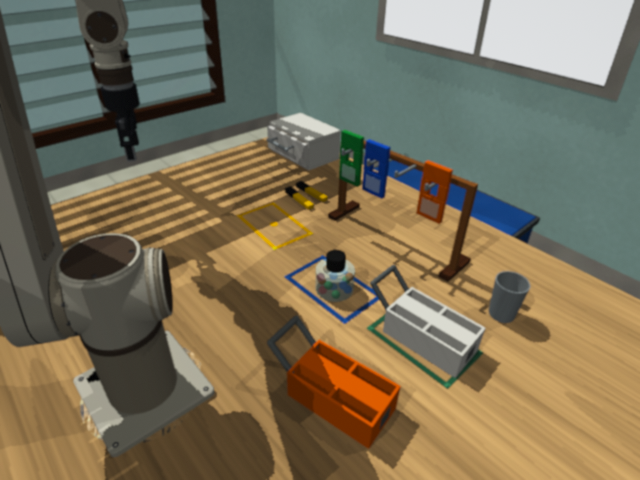

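The candidates for the organiser are the white one at top (450,232), the orange look-alike at (437,338) and the grey-white box at (85,72). I choose the white one: it stands on the green mark. The jar is at (344,247). Three cases hang: green (269,143), blue (310,143) and orange (390,135). Red is absent and peg (350,135) is empty.

```bash
cat >> h.py <<'E'
HSV={'blue':((105,120,60),(125,255,255)),'yellow':((20,150,120),(32,255,255)),'green':((40,80,40),(90,255,200)),'orange':((4,180,100),(14,255,255))}
def mask(im,c,roi):
    m=cv2.inRange(cv2.cvtColor(im,cv2.COLOR_BGR2HSV),*map(np.array,HSV[c])); x0,y0,x1,y1=roi
    o=np.zeros_like(m);o[y0:y1,x0:x1]=m[y0:y1,x0:x1];return o
def pts(m): v,u=np.nonzero(m);return np.c_[u,v].astype(float)
def rect(n,m,z):
    P=plane(n,pts(m),z)[:,:2].astype(np.float32); r=cv2.minAreaRect(P); b=cv2.boxPoints(r); s=[np.linalg.norm(b[1]-b[0]),np.linalg.norm(b[2]-b[1])]
    e=(b[2]-b[1]) if s[1]>s[0] else (b[1]-b[0]); e=e*np.sign(e[1]); return np.array(r[0]),max(s),min(s),np.arctan2(-e[0],e[1])  # yaw of y axis
def org(n,im,roi):
    h=cv2.cvtColor(im,cv2.COLOR_BGR2HSV); m=cv2.inRange(h,(0,0,185),(180,30,255)); o=np.zeros_like(m);x0,y0,x1,y1=roi;o[y0:y1,x0:x1]=m[y0:y1,x0:x1]
    k,l,s,c=cv2.connectedComponentsWithStats(o);i=1+np.argmax(s[1:,4]);return (l==i).astype(np.uint8)*255
def blob(m):
    k,l,s,c=cv2.connectedComponentsWithStats(m);i=1+np.argmax(s[1:,4]);return c[i],s[i]
E
python3 - <<'E'
from h import *
im=cv2.imread('pics/top0.png'); np.set_printoptions(precision=1,suppress=True)
for c,roi in(('blue',(285,215,395,285)),('yellow',(160,190,265,265)),('green',(392,200,500,272))):
    m=mask(im,c,roi); print(c,m.sum()//255,rect('top',m,0))
P=pts(mask(im,'green',(392,200,500,272)));W=plane('top',P,0);print('green ext',W.min(0),W.max(0))
for s in((P@[1,1]),(P@[1,-1]),(-P@[1,1]),(P@[-1,1])): i=s.argmax();print(P[i],W[i])
m=org('top',im,(405,200,500,262));print('org',m.sum()//255,rect('top',m,65))
h=cv2.cvtColor(im,cv2.COLOR_BGR2HSV);m=cv2.inRange(h,(0,0,0),(180,255,45));q=np.zeros_like(m);q[230:265,325:362]=m[230:265,325:362]
print('stop',blob(q),plane('top',[blob(q)[0]],100))
for c,roi in(('green',(245,120,290,165)),('blue',(290,120,330,165)),('orange',(365,115,415,155))):
    m=mask(im,c,roi);print(c,blob(m));W=plane('top',pts(m),270);print(W.min(0),W.max(0))
cv2.imwrite('pics/c1.png',cv2.resize(im[95:275,220:510],None,fx=2.7,fy=2.7,interpolation=cv2.INTER_CUBIC))
si=cv2.imread('pics/side0.png');cv2.imwrite('pics/c2.png',cv2.resize(si[110:300,320:530],None,fx=3,fy=3,interpolation=cv2.INTER_CUBIC))
E
```

```text
blue 1057 (array([450.7, -19.4]), np.float32(202.12894), np.float32(124.975945), np.float32(0.013217843))
yellow 763 (array([502.6, 280.4]), np.float32(205.49948), np.float32(129.0036), np.float32(-0.076416306))
green 598 (array([ 482.2, -262.6]), np.float32(204.12318), np.float32(125.753586), np.float32(0.012258578))
green ext [ 418.1 -365.4    0. ] [ 544.5 -160.5    0. ]
[486. 264.] [ 422.9 -365.4    0. ]
[485. 252.] [ 451.2 -363.5    0. ]
[399. 213.] [ 541.3 -160.6    0. ]
[400. 265.] [ 418.1 -162.7    0. ]
org 6 (array([ 448.6, -303.9]), np.float32(11.310964), np.float32(0.0), np.float32(0.01264881))
stop (array([343.9, 247.3]), array([335, 238,  19,  20, 304], dtype=int32)) [[447.4 -26.6 100. ]]
green (array([268.5, 141.8]), array([251, 132,  36,  26, 568], dtype=int32))
[603.7  92.4 270. ] [654.3 163.5 270. ]
blue (array([307.4, 137.2]), array([293, 131,  33,  19, 299], dtype=int32))
[610.7  19.  270. ] [657.4  81.5 270. ]
orange (array([390.5, 127.6]), array([372, 123,  36,  15, 242], dtype=int32))
[ 641.  -141.3  270. ] [675.9 -72.7 270. ]
```

View pics/c1.png

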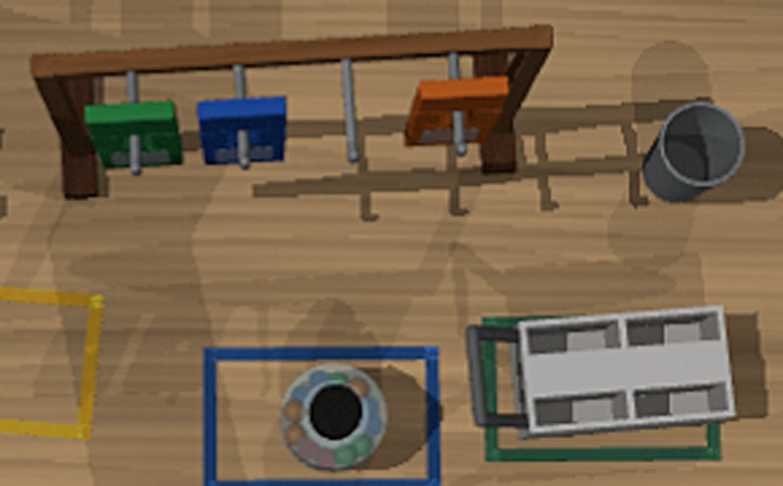

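View pics/c2.png

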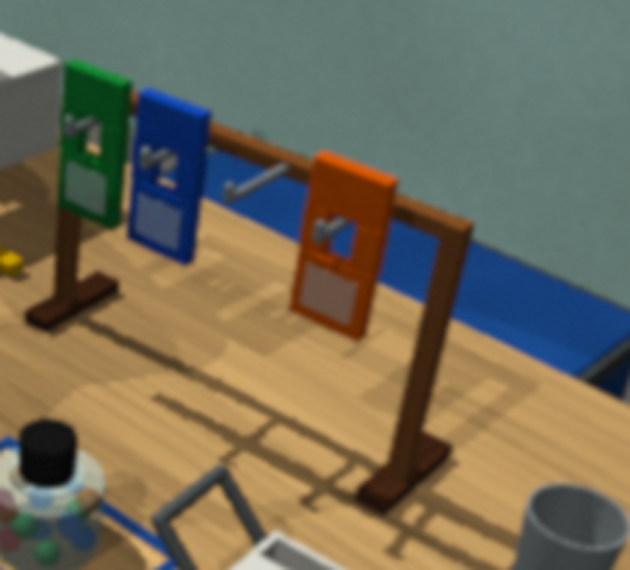

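The crop confirms white organiser on the green mark with its bar on the +y side. Jar is about (447,-27). Marks: blue (451,-19), yellow (503,280), green (482,-263). Next I move above the jar.

```bash
python3 -m creep '[0.35,-0.74,-0.15,0,0,0.29, 0.35,-0.74,-0.15,0,0,0.29, 0.35,-0.74,-0.15,0,0,0.29, 0.35,-0.74,-0.15,0,0,0.29, 0.35,-0.74,-0.15,0,0,0.29, 0.35,-0.74,-0.15,0,0,0.29, 0.35,-0.74,-0.15,0,0,0.29, 0.35,-0.74,-0.15,0,0,0.29]' 1
python3 -m creep '[0.35,-0.74,-0.15,0,0,0.29, 0.35,-0.74,-0.15,0,0,0.29, 0.35,-0.74,-0.15,0,0,0.29, 0.35,-0.74,-0.15,0,0,0.29, 0.35,-0.74,-0.15,0,0,0.29, 0.35,-0.74,-0.15,0,0,0.29, 0.35,-0.74,-0.15,0,0,0.28,0,0,0,0,0,0]'
```

```text
time_s: 0.77
tcp_pos: [333.5, 209.9, 199.8]
ee_rot: [0.112, 0.994, -0.0, -0.0]
ft_force: [0.3, 0.4, -0.4]
width: 85.3
gripper_force: 0.0
time_s: 1.43
tcp_pos: [432.8, 0.0, 157.1]
ee_rot: [0.015, 1.0, -0.001, -0.0]
ft_force: [-0.5, 0.4, 0.0]
width: 85.3
gripper_force: 0.0
```

```bash
python3 -m creep '[0.18,-0.33,0,0,0,0.15, 0.18,-0.33,0,0,0,0.15, 0,0,-0.5,0,0,0, 0,0,-0.5,0,0,0, 0,0,-0.4,0,0,0, 0,0,-0.35,0,0,0, 0,0,0,0,0,0]'
python3 -m creep '[0,0,0,0,0,0,0,0,0,0,0,0,0,0,0,0,0,0,0,0,0,0,0,0,0,0,0,0,0,0,0,0,0,0,0,0,0,0,0,0,0,0,0,0,0,0,0,0]' 0.3 40
```

```text
time_s: 2.02
tcp_pos: [443.0, -21.6, 85.6]
ee_rot: [-0.003, 1.0, 0.0, -0.003]
ft_force: [-1.1, 0.4, -0.4]
width: 85.3
gripper_force: 0.0
time_s: 2.68
tcp_pos: [447.0, -22.7, 89.8]
ee_rot: [-0.002, 1.0, -0.001, 0.002]
ft_force: [-1.7, -3.6, 6.4]
width: 43.0
gripper_force: 40.5
```

```bash
python3 -m creep '[0.05,0.15,0,0,0,0,0.06,0.25,0,0,0,0,0.06,0.35,0,0,0,0,0.06,0.35,0,0,0,0,0.06,0.35,0,0,0,0,0.06,0.35,0,0,0,0,0.06,0.35,0,0,0,0,0.06,0.35,0,0,0,0]'
python3 -m creep '[0.06,0.35,0,0,0,0,0.06,0.35,0,0,0,0,0.06,0.35,0,0,0,0,0.06,0.35,0,0,0,0,0.06,0.35,0,0,0,0,0.06,0.35,0,0,0,0,0.06,0.35,0,0,0,0,0.06,0.35,0,0,0,0]'
python3 -m creep '[0.06,0.35,0,0,0,0,0.06,0.35,0,0,0,0,0.06,0.35,0,0,0,0,0.06,0.35,0,0,0,0,0.06,0.35,0,0,0,0,0.06,0.3,0,0,0,0,0.03,0.15,0,0,0,0,0,0.08,0,0,0,0]'
python3 -m creep '[0,0,0,0,0,0,0,0,0,0,0,0,0,0,0,0,0,0]'
```

```text
time_s: 3.35
tcp_pos: [465.8, 77.0, 89.9]
ee_rot: [-0.002, 1.0, -0.002, 0.002]
ft_force: [-0.2, -4.7, 5.4]
width: 42.9
gripper_force: 40.8
time_s: 4.02
tcp_pos: [484.6, 189.0, 89.9]
ee_rot: [-0.002, 1.0, -0.002, 0.001]
ft_force: [0.1, -5.7, 7.8]
width: 42.9
gripper_force: 40.8
time_s: 4.68
tcp_pos: [500.3, 280.7, 89.9]
ee_rot: [-0.002, 1.0, -0.001, 0.001]
ft_force: [0.8, -9.5, 8.7]
width: 42.6
gripper_force: 42.2
time_s: 4.93
tcp_pos: [500.3, 281.0, 89.9]
ee_rot: [-0.002, 1.0, 0.0, 0.001]
ft_force: [0.5, -3.0, 4.8]
width: 42.8
gripper_force: 41.8
```

```bash
python3 -m creep '[0,0,0,0,0,0,0,0,0,0,0,0,0,0,0,0,0,0,0,0,0,0,0,0,0,0,0,0,0,0,0,0,0.5,0,0,0,0,0,1,0,0,0,0,0,1,0,0,0]' 1
python3 -m creep '[0,-0.9,0.2,0,0,0,0,-0.9,0.2,0,0,0,0,-0.9,0,0,0,0,0,-0.9,0,0,0,0,0,-0.9,0,0,0,0,0,0,0,0,0,0]'
cat >> h.py <<'E'
def orgtop(im,roi,z=65,lo=110):
    h=cv2.cvtColor(im,cv2.COLOR_BGR2HSV); m=cv2.inRange(h,(0,0,lo),(180,45,255)); o=np.zeros_like(m);x0,y0,x1,y1=roi;o[y0:y1,x0:x1]=m[y0:y1,x0:x1]
    o=cv2.morphologyEx(o,cv2.MORPH_OPEN,np.ones((2,2)))
    k,l,s,c=cv2.connectedComponentsWithStats(o);i=1+np.argmax(s[1:,4]);mm=(l==i).astype(np.uint8)*255
    return mm,rect('top',mm,z)
def jar(im,roi):
    h=cv2.cvtColor(im,cv2.COLOR_BGR2HSV);m=cv2.inRange(h,(0,0,0),(180,255,45));q=np.zeros_like(m);x0,y0,x1,y1=roi;q[y0:y1,x0:x1]=m[y0:y1,x0:x1]
    b=blob(q);return b[1],plane('top',[b[0]],100)[0]
E
python3 - <<'E'
from h import *
np.set_printoptions(precision=3,suppress=True)
im=snap('top','t1.png');snap('side','s1.png')
print(im[232,450],im[243,452])
for lo in(150,170,185): print(orgtop(im,(385,195,505,270),65,lo)[1])
h=cv2.cvtColor(im,cv2.COLOR_BGR2HSV);m=cv2.inRange(h,(0,0,0),(180,90,85));q=np.zeros_like(m);q[205:265,390:404]=m[205:265,390:404];b=blob(q);print(b,plane('top',[b[0]],100))
try: print(jar(im,(190,210,240,245)))
except Exception as e: print(e)
cv2.imwrite('pics/t1c.png',np.hstack([cv2.resize(im[190:280,150:270],None,fx=3,fy=3),cv2.resize(im[190:280,380:510],None,fx=3,fy=3)]))
E
```

```text
time_s: 5.6
tcp_pos: [497.9, 280.4, 187.4]
ee_rot: [-0.003, 1.0, -0.001, -0.002]
ft_force: [0.5, -0.7, 1.4]
width: 85.5
gripper_force: 0.0
time_s: 6.1
tcp_pos: [498.9, 95.8, 204.5]
ee_rot: [0.001, 1.0, -0.001, -0.0]
ft_force: [-1.1, -0.0, -0.5]
width: 85.4
gripper_force: 0.0
[101 104 106] [89 93 94]
(array([ 476.79 , -222.694]), np.float32(69.212), np.float32(22.677336), np.float32(0.14910437))Traceback (most recent call last):
  File "<stdin>", line 5, in <module>
  File "h.py", line 31, in orgtop
    k,l,s,c=cv2.connectedComponentsWithStats(o);i=1+np.argmax(s[1:,4]);mm=(l==i).astype(np.uint8)*255
                                                    ~~~~~~~~~^^^^^^^^^
    return _wrapfunc(a, 'argmax', axis=axis, out=out, **kwds)
    return bound(*args, **kwds)
ValueError: attempt to get argmax of an empty sequence
```

```bash
python3 - <<'E'
from h import *
np.set_printoptions(precision=3,suppress=True)
i0=cv2.imread('pics/top0.png');im=cv2.imread('pics/t1.png')
for lo in(120,135,150,165): print(lo,orgtop(i0,(405,195,505,270),65,lo)[1])
h=cv2.cvtColor(i0,cv2.COLOR_BGR2HSV);m=cv2.inRange(h,(0,0,0),(180,110,85));q=np.zeros_like(m);q[205:265,390:401]=m[205:265,390:401];b=blob(q);print(b,plane('top',[b[0]],100))
m=org
try: print(jar(im,(190,210,240,255)))
except Exception as e: print(e)
cv2.imwrite('pics/t1c.png',np.hstack([cv2.resize(im[190:280,150:270],None,fx=3,fy=3),cv2.resize(im[190:280,380:510],None,fx=3,fy=3)]))
E
```

```text
120 (array([ 488.809, -273.079]), np.float32(173.1982), np.float32(94.27481), np.float32(0.09541729))
135 (array([ 488.936, -273.43 ]), np.float32(172.47609), np.float32(94.08742), np.float32(0.095429085))
150 (array([ 489.214, -274.734]), np.float32(173.74295), np.float32(90.943275), np.float32(0.014193878))
165 (array([ 499.367, -273.113]), np.float32(170.018), np.float32(70.54391), np.float32(-0.01484416))
(array([397.143, 232.183]), array([393, 215,   8,  38, 175], dtype=int32)) [[ 482.337 -143.207  100.   ]]
(array([195, 212,  21,  20, 324], dtype=int32), array([500.474, 279.362, 100.   ]))
```

View pics/t1c.png

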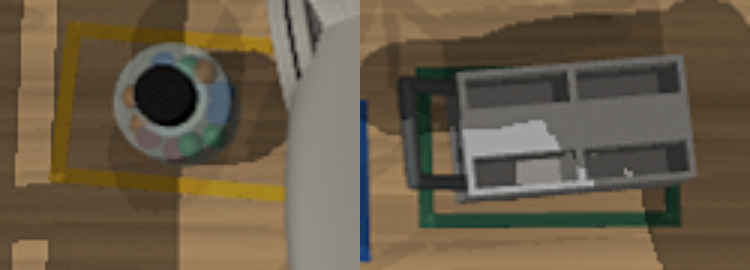

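The picture shows the jar inside the yellow outline and the organiser slightly rotated. The fit gives 172x94 mm at (489,-273), yaw 0.095, so the bar is at about (477,-143).

```bash
python3 -m creep '[-0.07,-0.75,-0.17,0,0,0.12,-0.07,-0.75,-0.17,0,0,0.12,-0.07,-0.75,-0.17,0,0,0.12,-0.07,-0.75,-0.17,0,0,0.12,-0.07,-0.75,-0.17,0,0,0.12,-0.07,-0.75,-0.17,0,0,0.12,-0.07,-0.75,-0.17,0,0,0.12,-0.06,-0.75,-0.17,0,0,0.12]' 0.7
python3 -m creep '[0,0,0,0,0,0,0,0,0,0,0,0,0,0,0,0,0,0]'
```

```text
time_s: 6.87
tcp_pos: [477.9, -138.8, 149.5]
ee_rot: [-0.052, 0.999, 0.0, 0.0]
ft_force: [0.4, -0.1, 0.7]
width: 59.8
gripper_force: 0.0
time_s: 7.12
tcp_pos: [477.9, -137.8, 149.8]
ee_rot: [-0.051, 0.999, 0.0, -0.0]
ft_force: [-0.2, -0.1, -0.0]
width: 60.1
gripper_force: 0.0
```

```bash
python3 -m creep '[0,-0.13,-0.3,0,0,0,0,0,-0.4,0,0,0,0,0,-0.4,0,0,0,0,0,-0.2,0,0,0,0,0,0,0,0,0]'
python3 -m creep '[0,0,0,0,0,0,0,0,0,0,0,0,0,0,0,0,0,0,0,0,0,0,0,0,0,0,0,0,0,0,0,0,0,0,0,0,0,0,0,0,0,0,0,0,0,0,0,0]' 0 50
```

```text
time_s: 7.53
tcp_pos: [476.5, -142.2, 96.3]
ee_rot: [-0.052, 0.999, 0.001, -0.002]
ft_force: [-0.9, -0.5, -0.5]
width: 59.6
gripper_force: 0.0
time_s: 8.2
tcp_pos: [478.1, -143.5, 99.0]
ee_rot: [-0.051, 0.999, 0.001, 0.001]
ft_force: [-0.5, 4.2, 5.9]
width: 10.0
gripper_force: 48.8
```

```bash
python3 -m creep '[-0.03,0.12,0,0,0,-0.04,-0.03,0.2,0,0,0,-0.04,-0.03,0.28,0,0,0,-0.04,-0.03,0.28,0,0,0,-0.04,-0.03,0.28,0,0,0,-0.04,-0.03,0.28,0,0,0,-0.04,-0.03,0.28,0,0,0,-0.04,-0.03,0.28,0,0,0,-0.04]'
python3 -m creep '[-0.03,0.28,0,0,0,-0.04,-0.03,0.28,0,0,0,-0.04,-0.03,0.28,0,0,0,-0.04,-0.03,0.28,0,0,0,-0.04,-0.03,0.28,0,0,0,-0.04,-0.03,0.28,0,0,0,-0.04,-0.03,0.28,0,0,0,-0.04,-0.03,0.28,0,0,0,-0.04]'
python3 -m creep '[-0.03,0.28,0,0,0,-0.04,-0.03,0.28,0,0,0,-0.04,-0.03,0.28,0,0,0,-0.04,-0.03,0.28,0,0,0,-0.04,-0.03,0.28,0,0,0,-0.03,-0.03,0.28,0,0,0,0,-0.03,0.28,0,0,0,0,-0.03,0.18,0,0,0,0]'
python3 -m creep '[0,0,0,0,0,0,0,0,0,0,0,0,0,0,0,0,0,0]'
```

```text
time_s: 8.87
tcp_pos: [468.6, -65.6, 98.5]
ee_rot: [-0.034, 0.999, -0.002, 0.001]
ft_force: [0.7, -6.0, 2.6]
width: 9.9
gripper_force: 49.1
time_s: 9.53
tcp_pos: [458.8, 24.1, 98.4]
ee_rot: [-0.018, 1.0, -0.002, 0.001]
ft_force: [1.7, -5.9, 2.7]
width: 10.3
gripper_force: 49.1
time_s: 10.2
tcp_pos: [448.9, 110.3, 98.1]
ee_rot: [-0.009, 1.0, -0.002, 0.001]
ft_force: [1.8, -6.4, 2.9]
width: 10.6
gripper_force: 49.1
time_s: 10.45
tcp_pos: [448.8, 110.8, 98.5]
ee_rot: [-0.009, 1.0, -0.0, 0.0]
ft_force: [-1.0, -2.3, 6.9]
width: 10.5
gripper_force: 49.6
```

```bash
python3 -m creep '[0,0,0,0,0,0,0,0,0,0,0,0,0,0,0,0,0,0,0,0,0.5,0,0,0,0,0,1,0,0,0,0,0,1,0,0,0,0,0,1,0,0,0,0,0,0.5,0,0,0]' 0.7
python3 -m creep '[-0.2,0.5,0.1,0,0,-0.9,-0.2,0.5,0.1,0,0,-0.9,-0.2,0.5,0.1,0,0,-0.9,-0.2,0.5,0.1,0,0,-0.9,-0.2,0.5,0.1,0,0,-0.9,-0.2,0.5,0.1,0,0,-0.9,-0.2,0.5,0.1,0,0,-0.9,-0.2,0.5,0.1,0,0,-0.9]' 0.6
python3 -m creep '[-0.2,0.5,0,0,0,-0.9,-0.2,0.5,0,0,0,-0.9,-0.2,0.5,0,0,0,-0.9,-0.2,0.5,0,0,0,-0.9,-0.2,0.5,0,0,0,-0.9,-0.2,0.5,0,0,0,-0.9,-0.2,0.5,0,0,0,-0.9,0,0,0,0,0,-0.9]'
python3 -m creep '[0,0,0,0,0,-0.9,0,0,0,0,0,-0.6,0,0,0,0,0,0,0,0,0,0,0,0]'
python3 - <<'E'
from h import *
im=snap('top','t2.png');si=snap('side','s2.png')
cv2.imwrite('pics/t2c.png',cv2.resize(im[100:300,230:430],None,fx=3,fy=3,interpolation=cv2.INTER_CUBIC))
E
```

```text
time_s: 11.12
tcp_pos: [450.1, 111.6, 262.6]
ee_rot: [-0.009, 1.0, 0.001, 0.003]
ft_force: [0.6, 0.2, 0.0]
width: 59.5
gripper_force: 0.0
time_s: 11.78
tcp_pos: [383.9, 272.1, 289.7]
ee_rot: [0.346, 0.938, -0.0, -0.0]
ft_force: [0.3, 0.6, -0.4]
width: 50.9
gripper_force: 0.0
time_s: 12.45
tcp_pos: [327.0, 414.1, 288.9]
ee_rot: [0.653, 0.758, -0.0, -0.001]
ft_force: [0.7, -0.3, 0.1]
width: 51.4
gripper_force: 0.0
time_s: 12.78
tcp_pos: [328.5, 411.1, 289.5]
ee_rot: [0.707, 0.707, -0.0, -0.0]
ft_force: [0.0, -0.0, 0.3]
width: 51.1
gripper_force: 0.0
```

View pics/t2c.png

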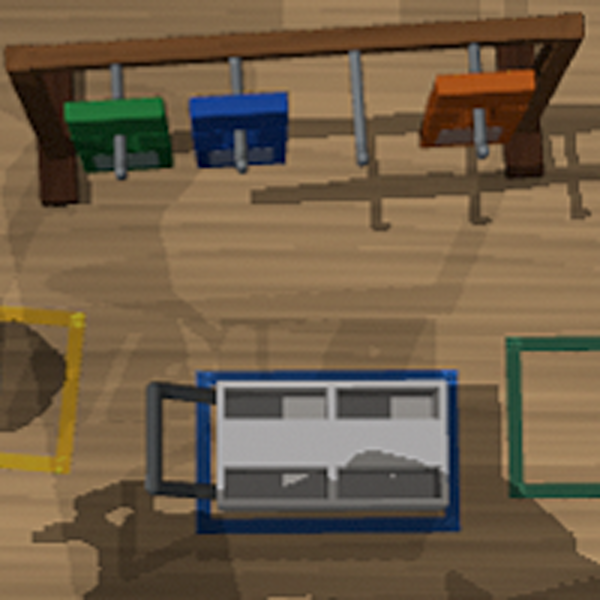

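The organiser stands inside the blue outline, parallel to it. The cases show their top faces: green (116,110), blue (240,103) and orange (487,82) in the crop. Now I measure them.

```bash
cat >> h.py <<'E'
def caseback(im,c,roi,z=284):
    m=mask(im,c,roi);k,l,s,_=cv2.connectedComponentsWithStats(m);i=1+np.argmax(s[1:,4]);m=(l==i)
    x0,y0,w,hh=s[i,:4]; e=[(u,np.nonzero(m[:,u])[0][0]-.5) for u in range(x0,x0+w) if m[:,u].any()]
    W=plane('top',e,z)[:,:2]; top=W[W[:,0]>W[:,0].max()-12]; p=np.polyfit(top[:,1],top[:,0],1); y0,y1=top[:,1].min(),top[:,1].max(); yc=(y0+y1)/2
    yaw=-p[0]; return np.polyval(p,yc)-7,yc,yaw,y1-y0
E
python3 - <<'E'
from h import *
np.set_printoptions(precision=3,suppress=True)
im=cv2.imread('pics/t2.png');si=cv2.imread('pics/s2.png')
print(orgtop(im,(295,215,395,285),65,135)[1],orgtop(im,(295,215,395,285),65,120)[1])
m=mask(im,'green',(392,200,500,272)); print('greenmark',rect('top',m,0))
m=mask(im,'blue',(285,215,395,285)); print('bluemark',rect('top',m,0))
HSV['green']=((40,80,30),(90,255,255));HSV['orange']=((4,150,80),(16,255,255));HSV['blue']=((105,120,50),(125,255,255))
for c,roi in(('green',(245,120,290,165)),('blue',(290,120,330,165)),('orange',(365,115,415,155))):
    x,y,yaw,w=caseback(im,c,roi); print(c,x,y,yaw,w)
    q=proj('side',[[x+7,y+32,284],[x+7,y-32,284],[x-7,y-32,284],[x-7,y-32,150]]);print(q.ravel())
    for p in q: cv2.circle(si,tuple(int(round(8*a)) for a in p),12,(0,255,255),-1,0,3)
try: print(jar(im,(190,210,240,255)))
except Exception as e: print(e)
cv2.imwrite('pics/s2c.png',cv2.resize(si[110:250,320:480],None,fx=4,fy=4,interpolation=cv2.INTER_CUBIC))
E
```

```text
(array([455.303, -21.853]), np.float32(171.0451), np.float32(78.92478), np.float32(0.013196558)) (array([455.303, -21.853]), np.float32(171.0451), np.float32(78.92478), np.float32(0.013196558))
greenmark (array([ 481.951, -262.68 ]), np.float32(202.89937), np.float32(126.08395), np.float32(0.021227395))
bluemark (array([450.654, -19.401]), np.float32(202.1577), np.float32(124.970116), np.float32(0.013218076))
green 641.1378975866992 130.03609064375303 0.06099265575608505 63.67728651973803
[344.52  129.278 363.112 137.243 359.033 138.696 355.494 187.951]
blue 644.9976044723534 50.051928313789276 0.07854428320253841 61.65620082934919
[369.082 138.922 389.438 147.644 385.383 149.241 379.878 199.874]
orange 662.75990378252 -109.21930167172343 0.08046986257517841 63.88033995639255
[427.702 159.709 452.225 170.137 448.36  172.068 437.659 225.279]
(array([195, 212,  21,  20, 323], dtype=int32), array([500.449, 279.424, 100.   ]))
```

View pics/s2c.png

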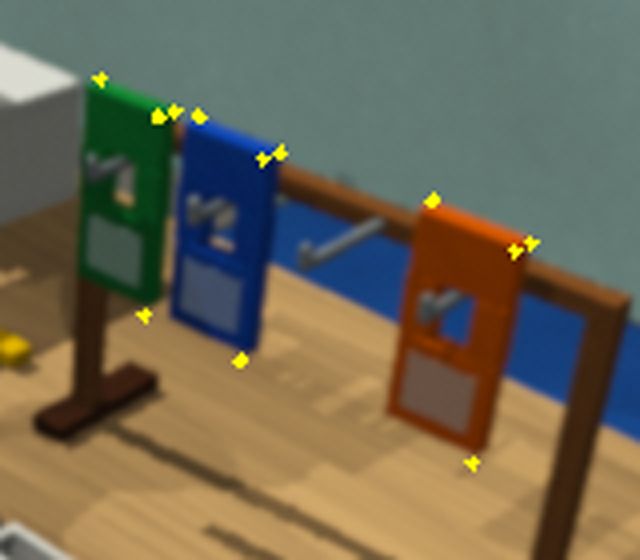

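```bash
python3 -m creep '[0.6,-0.58,0.1,0,0,0.1,0.65,-0.58,0.1,0,0,0.1,0.65,-0.58,0.1,0,0,0.1,0.65,-0.58,0.1,0,0,0.1,0.65,-0.58,0.1,0,0,0.1,0.65,-0.58,0.1,0,0,0.1,0.65,-0.58,0.1,0,0,0.1,0.65,-0.58,0.1,0,0,0.1]' 0.5
python3 -m creep '[0.65,-0.58,0.05,0,0,0,0.65,-0.58,0.05,0,0,0,0.65,-0.58,0,0,0,0,0.6,-0.58,0,0,0,0,0,0,0,0,0,0,0,0,0,0,0,0]'
```

```text
time_s: 13.55
tcp_pos: [535.7, 224.0, 322.2]
ee_rot: [0.678, 0.735, 0.0, -0.0]
ft_force: [0.1, 0.4, -0.2]
width: 42.6
gripper_force: 0.0
time_s: 14.05
tcp_pos: [637.6, 130.7, 324.3]
ee_rot: [0.68, 0.733, -0.001, -0.001]
ft_force: [0.5, 0.5, 0.0]
width: 42.8
gripper_force: 0.0
```

```bash
python3 -m creep '[0.08,0,-0.3,0,0,0,0,0,-0.4,0,0,0,0,0,-0.4,0,0,0,0,0,-0.2,0,0,0,0,0,0,0,0,0,0,0,0,0,0,0]'
python3 -m creep '[0,0,0,0,0,0,0,0,0,0,0,0,0,0,0,0,0,0,0,0,0,0,0,0,0,0,0,0,0,0,0,0,0,0,0,0]' 0 35
```

```text
time_s: 14.55
tcp_pos: [639.1, 133.4, 274.2]
ee_rot: [0.678, 0.735, -0.0, -0.0]
ft_force: [0.0, 0.9, -0.3]
width: 42.8
gripper_force: 0.0
time_s: 15.05
tcp_pos: [640.3, 132.9, 275.2]
ee_rot: [0.679, 0.734, 0.001, 0.001]
ft_force: [0.1, 0.2, 4.9]
width: 13.3
gripper_force: 39.1
```

```bash
python3 -m creep '[0,0,0.24,0,0,0,0,0,0.24,0,0,0,0,0,0,0,0,0,-0.3,-0.02,0,0,0,0,-0.4,-0.03,0,0,0,0,-0.4,-0.03,0,0,0,0,-0.5,-0.03,0,0,0,0,-0.5,-0.04,0,0,0,0]'
python3 -m creep '[-0.5,-0.04,0,0,0,0,-0.5,-0.4,0,0,0,-0.12,-0.6,-0.6,0,0,0,-0.14,-0.6,-0.6,0,0,0,-0.14,-0.6,-0.6,0,0,0,-0.14,-0.6,-0.4,0,0,0,-0.12,0,0,0,0,0,0,0,0,0,0,0,0]'
python3 - <<'E'
from h import *
np.set_printoptions(precision=3,suppress=True)
im=snap('top','t3.png');si=snap('side','s3.png')
cv2.imwrite('pics/s3c.png',np.hstack([cv2.resize(im[90:290,230:430],None,fx=2,fy=2),cv2.resize(si[90:290,240:440],None,fx=2,fy=2)]))
E
```

```text
time_s: 15.72
tcp_pos: [554.7, 126.4, 291.8]
ee_rot: [0.679, 0.734, -0.001, -0.0]
ft_force: [-0.7, 0.5, -0.3]
width: 13.6
gripper_force: 38.4
time_s: 16.38
tcp_pos: [418.7, 20.4, 293.0]
ee_rot: [0.703, 0.711, 0.0, 0.0]
ft_force: [0.1, 1.0, -0.7]
width: 13.1
gripper_force: 38.4
```

View pics/s3c.png

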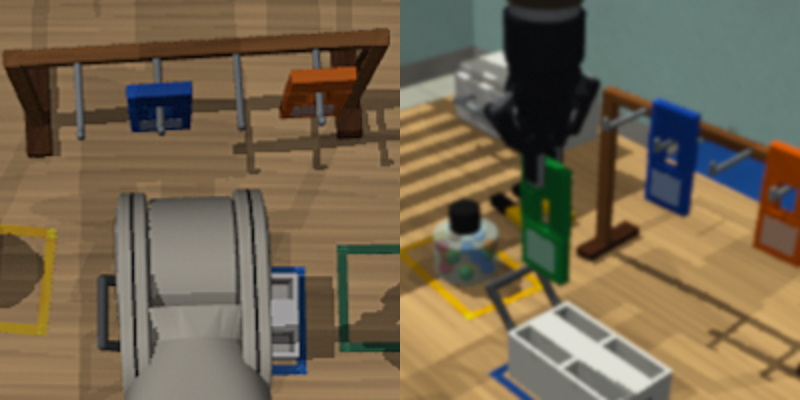

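Green case is held upright, off its peg at crop (545,220), over the front bays; the jar still stands on yellow. Next I lower it.

```bash
python3 -m creep '[0.02,0.09,-0.3,0,0,0,0,0,-0.5,0,0,0,0,0,-0.5,0,0,0,0,0,-0.5,0,0,0,0,0,-0.4,0,0,0,0,0,0,0,0,0]'
python3 -m creep '[0,0,-0.3,0,0,0,0,0,-0.3,0,0,0,0,0,-0.3,0,0,0,0,0,-0.3,0,0,0,0,0,-0.3,0,0,0,0,0,-0.2,0,0,0,0,0,0,0,0,0]'
```

```text
time_s: 16.98
tcp_pos: [419.2, 25.3, 201.5]
ee_rot: [0.702, 0.712, -0.003, -0.002]
ft_force: [-0.9, 0.6, -0.4]
width: 13.3
gripper_force: 38.4
time_s: 17.57
tcp_pos: [420.4, 25.0, 136.0]
ee_rot: [0.702, 0.712, -0.001, -0.001]
ft_force: [-1.0, -0.4, -0.3]
width: 13.2
gripper_force: 38.4
```

```bash
python3 -m creep '[0,0,-0.1,0,0,0,0,0,0,0,0,0]'
python3 -m creep '[0,0,0,0,0,0,0,0,0,0,0,0,0,0,0,0,0,0,0,0,0,0,0,0,0,0,0.3,0,0,0,0,0,0.8,0,0,0,0,0,1,0,0,0,0,0,1,0,0,0]' 0.5
python3 -m creep '[0.3,0.1,0.8,0,0,0.1,0.8,0.1,0.7,0,0,0.13,0.9,0.1,0.3,0,0,0.13,0.9,0.1,0,0,0,0.13,0.9,0.1,0,0,0,0.1,0.9,0.1,0,0,0,0.1,0.8,0.1,0,0,0,0,0,0,0,0,0,0]'
```

```text
time_s: 17.73
tcp_pos: [421.2, 24.9, 133.2]
ee_rot: [0.702, 0.712, 0.0, 0.0]
ft_force: [-0.1, -0.0, -1.6]
width: 13.5
gripper_force: 38.4
time_s: 18.4
tcp_pos: [419.6, 24.6, 258.1]
ee_rot: [0.703, 0.712, -0.001, -0.001]
ft_force: [1.3, 0.6, 0.3]
width: 42.6
gripper_force: 0.0
time_s: 19.07
tcp_pos: [644.8, 53.2, 322.4]
ee_rot: [0.677, 0.736, -0.002, -0.002]
ft_force: [-1.6, -0.7, -2.8]
width: 42.6
gripper_force: 0.0
```

```bash
python3 -m creep '[0,-0.05,-0.3,0,0,0,0,0,-0.4,0,0,0,0,0,-0.4,0,0,0,0,0,-0.13,0,0,0,0,0,0,0,0,0,0,0,0,0,0,0]'
python3 -m creep '[0,0,0,0,0,0,0,0,0,0,0,0,0,0,0,0,0,0,0,0,0,0,0,0,0,0,0,0,0,0,0,0,0,0,0,0]' 0 35
```

```text
time_s: 19.57
tcp_pos: [639.6, 50.5, 279.8]
ee_rot: [0.678, 0.735, 0.0, 0.0]
ft_force: [0.1, 0.7, 1.0]
width: 42.9
gripper_force: 0.0
time_s: 20.07
tcp_pos: [640.6, 50.7, 280.9]
ee_rot: [0.678, 0.736, 0.001, 0.001]
ft_force: [1.0, 0.0, 5.8]
width: 13.3
gripper_force: 42.3
```

```bash
python3 - <<'E'
from h import *
np.set_printoptions(precision=3,suppress=True)
im=snap('top','t4.png');si=snap('side','s4.png')
cv2.imwrite('pics/s4c.png',np.hstack([cv2.resize(im[90:290,230:430],None,fx=2,fy=2),cv2.resize(si[90:390,240:540],None,fx=1.34,fy=1.34)[:400,:400]]))
E
```

View pics/s4c.png

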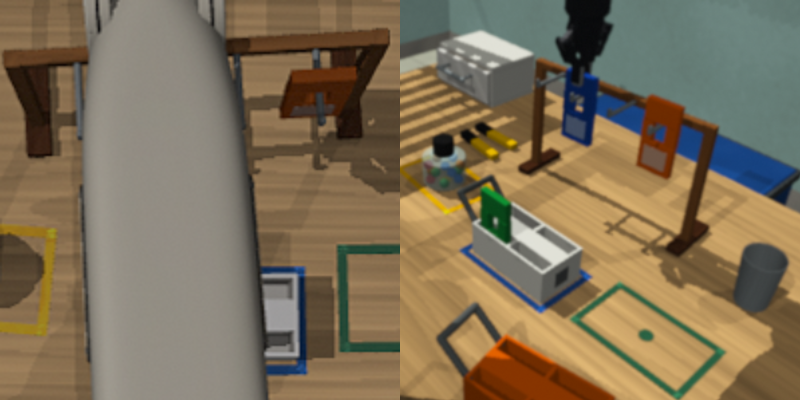

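Green stands in the near +y bay; blue is gripped on its peg at side crop (578,100).

```bash
python3 -m creep '[0,0,0.24,0,0,0,0,0,0.24,0,0,0,0,0,0,0,0,0,-0.3,-0.02,0,0,0,0,-0.4,-0.03,0,0,0,0,-0.4,-0.03,0,0,0,0,-0.5,-0.03,0,0,0,0,-0.5,-0.04,0,0,0,0]'
python3 -m creep '[-0.5,-0.04,0,0,0,-0.1,-0.5,-0.12,0,0,0,-0.14,-0.4,-0.12,0,0,0,-0.14,-0.4,-0.12,0,0,0,-0.14,-0.2,-0.12,0,0,0,-0.12,0,0,0,0,0,0,0,0,0,0,0,0]'
```

```text
time_s: 20.83
tcp_pos: [554.6, 44.5, 297.1]
ee_rot: [0.678, 0.736, -0.001, -0.001]
ft_force: [0.4, -0.5, -0.5]
width: 13.3
gripper_force: 41.5
time_s: 21.42
tcp_pos: [476.1, 23.6, 298.4]
ee_rot: [0.701, 0.713, 0.0, 0.0]
ft_force: [0.2, 0.4, -0.7]
width: 13.2
gripper_force: 41.5
```

```bash
python3 -m creep '[0.08,-0.03,-0.3,0,0,0,0,0,-0.5,0,0,0,0,0,-0.5,0,0,0,0,0,-0.5,0,0,0,0,0,-0.4,0,0,0,0,0,0,0,0,0]'
python3 -m creep '[0,0,-0.3,0,0,0,0,0,-0.3,0,0,0,0,0,-0.3,0,0,0,0,0,-0.3,0,0,0,0,0,-0.3,0,0,0,0,0,-0.2,0,0,0,0,0,-0.05,0,0,0,0,0,0,0,0,0]'
```

```text
time_s: 21.92
tcp_pos: [477.7, 22.7, 206.5]
ee_rot: [0.701, 0.714, -0.003, -0.002]
ft_force: [-0.4, -0.1, -1.9]
width: 12.9
gripper_force: 41.5
time_s: 22.58
tcp_pos: [479.3, 22.7, 140.3]
ee_rot: [0.701, 0.713, -0.0, -0.0]
ft_force: [-0.4, 1.0, -0.9]
width: 13.0
gripper_force: 41.5
```

Release, rise, and go over orange (663,-109).

```bash
python3 -m creep '[0,0,-0.05,0,0,0,0,0,0,0,0,0,0,0,0,0,0,0,0,0,0,0,0,0,0,0,0.3,0,0,0,0,0,0.8,0,0,0,0,0,1,0,0,0,0,0,1,0,0,0]' 0.5
python3 -m creep '[0.3,-0.4,0.8,0,0,0.1,0.7,-0.5,0.6,0,0,0.13,0.7,-0.5,0.3,0,0,0.13,0.7,-0.5,0,0,0,0.13,0.7,-0.5,0,0,0,0.1,0.7,-0.5,0,0,0,0.1,0.7,-0.4,0,0,0,0,0,0,0,0,0,0]'
```

```text
time_s: 23.25
tcp_pos: [478.2, 22.6, 263.5]
ee_rot: [0.701, 0.713, -0.001, -0.001]
ft_force: [0.5, -0.5, 0.4]
width: 42.6
gripper_force: 0.0
time_s: 23.92
tcp_pos: [663.0, -112.8, 324.3]
ee_rot: [0.677, 0.736, -0.001, -0.001]
ft_force: [-0.5, 0.5, -2.0]
width: 42.5
gripper_force: 0.0
```

```bash
python3 -m creep '[0,0.08,-0.3,0,0,0,0,0,-0.4,0,0,0,0,0,-0.4,0,0,0,0,0,-0.1,0,0,0,0,0,0,0,0,0,0,0,0,0,0,0]'
python3 -m creep '[0,0,0,0,0,0,0,0,0,0,0,0,0,0,0,0,0,0,0,0,0,0,0,0,0,0,0,0,0,0,0,0,0,0,0,0]' 0 35
```

```text
time_s: 24.42
tcp_pos: [658.7, -105.9, 283.1]
ee_rot: [0.676, 0.737, 0.0, 0.0]
ft_force: [0.4, -0.6, 0.9]
width: 42.7
gripper_force: 0.0
time_s: 24.92
tcp_pos: [659.4, -106.1, 283.9]
ee_rot: [0.676, 0.737, 0.001, 0.001]
ft_force: [-0.1, 1.2, 4.7]
width: 13.2
gripper_force: 35.9
```

```bash
python3 -m creep '[0,0,0,0,0,0,0,0,0,0,0,0,0,0,-0.2,0,0,0,0,0,0,0,0,0]' 0.4
python3 -m creep '[0,0,0,0,0,0,0,0,0,0,0,0,0,0,0,0,0,0,0,0,0,0,0,0,0,0,0,0,0,0,0,0,0,0,0,0]' 0 35
python3 -m creep '[0,0,0.24,0,0,0,0,0,0.24,0,0,0,0,0,0,0,0,0,-0.3,-0.02,0,0,0,0,-0.4,-0.03,0,0,0,0,-0.4,-0.03,0,0,0,0,-0.5,-0.03,0,0,0,0,-0.5,-0.04,0,0,0,0]'
```

```text
time_s: 25.25
tcp_pos: [658.1, -106.0, 271.8]
ee_rot: [0.676, 0.737, -0.001, -0.002]
ft_force: [-0.4, -0.5, -1.1]
width: 34.0
gripper_force: 0.0
time_s: 25.75
tcp_pos: [658.9, -106.1, 274.3]
ee_rot: [0.676, 0.737, 0.0, 0.0]
ft_force: [0.3, 0.4, -1.0]
width: 13.3
gripper_force: 37.8
time_s: 26.42
tcp_pos: [574.0, -112.0, 292.8]
ee_rot: [0.676, 0.737, -0.0, -0.0]
ft_force: [0.1, -1.0, -0.5]
width: 13.4
gripper_force: 37.7
```

```bash
python3 -m creep '[-0.5,-0.03,0,0,0,-0.1,-0.5,0.3,0,0,0,-0.14,-0.5,0.4,0,0,0,-0.14,-0.5,0.4,0,0,0,-0.14,-0.3,0.22,0,0,0,-0.14,0,0,0,0,0,0,0,0,0,0,0,0]'
python3 - <<'E'
from h import *
np.set_printoptions(precision=3,suppress=True)
si=snap('side','s5.png')
cv2.imwrite('pics/s5c.png',cv2.resize(si[120:340,280:500],None,fx=2.5,fy=2.5))
E
```

```text
time_s: 27.0
tcp_pos: [482.7, -60.2, 293.8]
ee_rot: [0.699, 0.715, 0.0, 0.001]
ft_force: [0.5, -0.7, -0.5]
width: 13.7
gripper_force: 37.7
```

View pics/s5c.png

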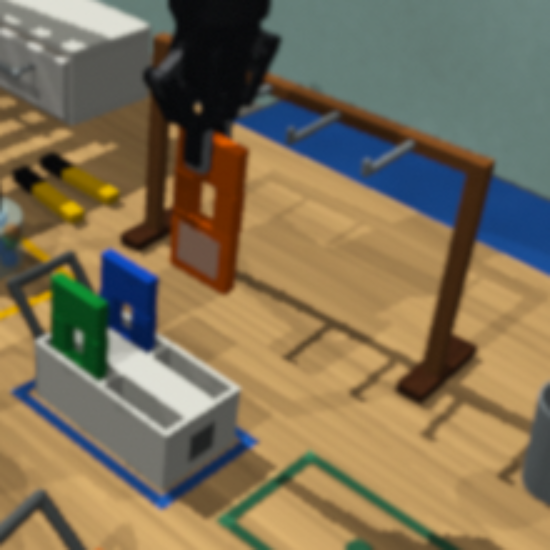

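Both cases stand in the +y bays; orange is held upright above the far -y bay.

```bash
python3 -m creep '[-0.05,0,-0.3,0,0,0,0,0,-0.5,0,0,0,0,0,-0.5,0,0,0,0,0,-0.5,0,0,0,0,0,-0.4,0,0,0,0,0,0,0,0,0]'
python3 -m creep '[0,0,-0.3,0,0,0,0,0,-0.3,0,0,0,0,0,-0.3,0,0,0,0,0,-0.3,0,0,0,0,0,-0.3,0,0,0,0,0,-0.2,0,0,0,0,0,-0.05,0,0,0,0,0,0,0,0,0]'
```

```text
time_s: 27.55
tcp_pos: [479.5, -60.8, 201.6]
ee_rot: [0.7, 0.714, -0.002, -0.003]
ft_force: [0.1, 0.6, -1.3]
width: 13.1
gripper_force: 37.7
time_s: 28.22
tcp_pos: [481.1, -60.7, 135.3]
ee_rot: [0.7, 0.714, -0.0, -0.0]
ft_force: [0.3, -0.3, 0.4]
width: 13.4
gripper_force: 37.7
```

```bash
python3 -m creep '[0,0,-0.05,0,0,0,0,0,0,0,0,0,0,0,0,0,0,0,0,0,0,0,0,0,0,0,0.3,0,0,0,0,0,0.8,0,0,0,0,0,1,0,0,0,0,0,1,0,0,0]' 0.5
python3 -m creep '[-0.2,0.5,0,0,0,0.97,-0.2,0.5,0,0,0,0.97,-0.2,0.5,0,0,0,0.97,-0.2,0.5,0,0,0,0.97,-0.2,0.5,0,0,0,0.97,-0.2,0.5,0,0,0,0.97,-0.2,0.5,0,0,0,0.97,-0.2,0.5,0,0,0,0.97]' 0.7
python3 -m creep '[-0.2,0.5,0,0,0,0.97,-0.2,0.5,0,0,0,0.97,-0.2,0.5,0,0,0,0.97,-0.2,0.5,0,0,0,0.97,-0.2,0.5,0,0,0,0.97,-0.2,0.5,0,0,0,0.97,-0.2,0.5,0,0,0,0.97,-0.2,0.5,0,0,0,0.97]'
python3 -m creep '[-0.2,0.5,0,0,0,0.1,-0.2,0.5,0,0,0,0,0,0,0,0,0,0,0,0,0,0,0,0]'
python3 - <<'E'
from h import *
np.set_printoptions(precision=3,suppress=True)
im=snap('top','t6.png');si=snap('side','s6.png')
for lo in(90,105,120): print(orgtop(im,(295,215,395,285),65,lo)[1])
h=cv2.cvtColor(im,cv2.COLOR_BGR2HSV);m=cv2.inRange(h,(0,0,0),(180,110,85));q=np.zeros_like(m);q[220:275,276:294]=m[220:275,276:294];b=blob(q);print(b,plane('top',[b[0]],100))
try: print(jar(im,(190,210,240,255)))
except Exception as e: print(e)
cv2.imwrite('pics/s6c.png',np.hstack([cv2.resize(im[190:290,270:400],None,fx=3.5,fy=3.5),cv2.resize(si[200:330,280:410],(350,350))]))
E
```

```text
time_s: 28.88
tcp_pos: [480.0, -60.3, 258.5]
ee_rot: [0.7, 0.715, -0.001, -0.001]
ft_force: [1.0, 0.5, -0.1]
width: 42.8
gripper_force: 0.0
time_s: 29.55
tcp_pos: [416.4, 100.5, 258.0]
ee_rot: [0.375, 0.927, 0.0, 0.0]
ft_force: [0.7, -0.1, 0.6]
width: 59.9
gripper_force: 0.0
time_s: 30.22
tcp_pos: [352.4, 260.5, 258.0]
ee_rot: [-0.004, 1.0, 0.0, 0.0]
ft_force: [-0.4, 0.2, -0.2]
width: 59.8
gripper_force: 0.0
time_s: 30.55
tcp_pos: [336.5, 300.2, 257.7]
ee_rot: [-0.007, 1.0, -0.0, 0.0]
ft_force: [0.1, -0.9, -0.1]
width: 60.1
gripper_force: 0.0
(array([448.587, -22.823]), np.float32(172.81137), np.float32(92.37224), np.float32(0.013146797))
(array([448.589, -22.716]), np.float32(172.60435), np.float32(92.35225), np.float32(0.013072387))
(array([449.923, -21.86 ]), np.float32(170.6835), np.float32(90.12856), np.float32(0.01580017))
(array([283.735, 246.044]), array([279, 227,  15,  39, 294], dtype=int32)) [[448.536 104.75  100.   ]]
(array([195, 212,  21,  20, 324], dtype=int32), array([500.474, 279.362, 100.   ]))
```

View pics/s6c.png

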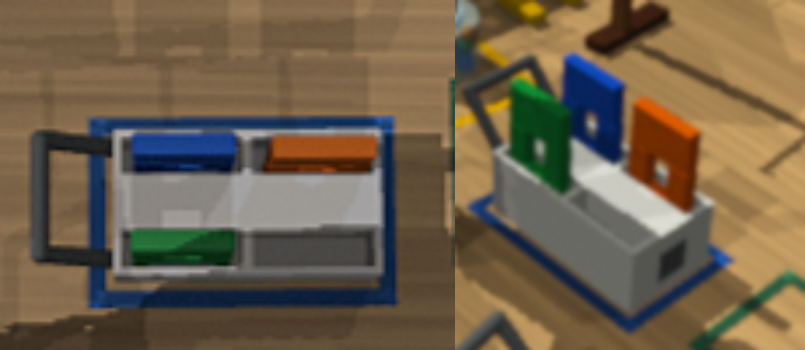

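All three cases stand in bays, with the organiser at (449,-23), yaw 0.013. I grip the handle again.

```bash
python3 -m creep '[0.35,-0.6,-0.33,0,0,0,0.35,-0.6,-0.33,0,0,0,0.35,-0.6,-0.33,0,0,0,0.35,-0.6,-0.33,0,0,0,0.35,-0.6,-0.33,0,0,0,0.35,-0.6,-0.33,0,0,0,0.35,-0.55,-0.33,0,0,0,0.32,-0.55,-0.33,0,0,0]'
python3 -m creep '[0,0,0,0,0,0,0,0,-0.3,0,0,0,0,0,-0.4,0,0,0,0,0,-0.4,0,0,0,0,0,-0.15,0,0,0,0,0,0,0,0,0]'
python3 -m creep '[0,0,0,0,0,0,0,0,0,0,0,0,0,0,0,0,0,0,0,0,0,0,0,0,0,0,0,0,0,0,0,0,0,0,0,0,0,0,0,0,0,0,0,0,0,0,0,0]' 0 50
```

```text
time_s: 31.32
tcp_pos: [448.4, 109.0, 151.6]
ee_rot: [-0.005, 1.0, -0.0, 0.0]
ft_force: [0.1, 0.6, 0.7]
width: 59.9
gripper_force: 0.0
time_s: 31.82
tcp_pos: [446.3, 110.8, 100.8]
ee_rot: [-0.006, 1.0, -0.0, -0.002]
ft_force: [0.2, -0.2, 0.2]
width: 59.8
gripper_force: 0.0
time_s: 32.48
tcp_pos: [448.4, 111.0, 103.0]
ee_rot: [-0.006, 1.0, -0.001, 0.001]
ft_force: [-0.9, -3.5, 6.0]
width: 10.4
gripper_force: 48.8
```

```bash
python3 -m creep '[0.03,-0.12,0,0,0,0,0.03,-0.2,0,0,0,0,0.04,-0.27,0,0,0,0,0.04,-0.27,0,0,0,0,0.04,-0.27,0,0,0,0,0.04,-0.27,0,0,0,0,0.03,-0.27,0,0,0,0,0.03,-0.27,0,0,0,0]'
python3 -m creep '[0.04,-0.27,0,0,0,0,0.03,-0.27,0,0,0,0,0.04,-0.27,0,0,0,0,0.03,-0.27,0,0,0,0,0.04,-0.27,0,0,0,0,0.03,-0.27,0,0,0,0,0.04,-0.27,0,0,0,0,0.03,-0.27,0,0,0,0]'
python3 -m creep '[0.04,-0.27,0,0,0,0,0.03,-0.27,0,0,0,0,0.04,-0.27,0,0,0,0,0.03,-0.27,0,0,0,0,0.04,-0.27,0,0,0,0,0.03,-0.27,0,0,0,0,0.03,-0.18,0,0,0,0,0.03,-0.1,0,0,0,0]'
python3 -m creep '[0,0,0,0,0,0,0,0,0,0,0,0,0,0,0,0,0,0]'
```

```text
time_s: 33.15
tcp_pos: [459.9, 36.3, 103.0]
ee_rot: [-0.007, 1.0, 0.003, 0.001]
ft_force: [-0.5, 8.3, 5.4]
width: 10.0
gripper_force: 49.0
time_s: 33.82
tcp_pos: [471.0, -50.0, 103.0]
ee_rot: [-0.007, 1.0, 0.003, 0.001]
ft_force: [-2.0, 8.6, 6.7]
width: 10.2
gripper_force: 49.2
time_s: 34.48
tcp_pos: [481.5, -126.2, 103.0]
ee_rot: [-0.007, 1.0, 0.003, 0.001]
ft_force: [-1.8, 10.2, 8.6]
width: 10.5
gripper_force: 49.6
time_s: 34.73
tcp_pos: [481.7, -126.8, 103.0]
ee_rot: [-0.006, 1.0, 0.002, 0.001]
ft_force: [-0.0, 5.0, 5.9]
width: 10.1
gripper_force: 49.3
```

```bash
python3 -m creep '[0,0,0,0,0,0,0,0,0,0,0,0,0,0,0,0,0,0,0,0,0.5,0,0,0,0,0,1,0,0,0,0,0,0.8,0,0,0]' 0.7
python3 -m creep '[0,0.7,0,0,0,0,0,0.8,0,0,0,0,0,0.8,0,0,0,0,0,0.8,0,0,0,0,0,0.8,0,0,0,0,0,0.8,0,0,0,0,0,0.8,0,0,0,0,0,0,0,0,0,0]' 1
python3 - <<'E'
from h import *
np.set_printoptions(precision=3,suppress=True)
im=snap('top','t7.png');si=snap('side','s7.png')
m=mask(im,'green',(392,200,500,280)); print('greenmark',rect('top',m,0))
for lo in(75,90,105,120): print(orgtop(im,(400,200,500,272),65,lo)[1])
try: print(jar(im,(180,200,250,265)))
except Exception as e: print(e)
cv2.imwrite('pics/s7c.png',np.hstack([cv2.resize(im[180:280,160:260],None,fx=2.6,fy=2.6),cv2.resize(im[180:280,380:510],None,fx=2.6,fy=2.6),cv2.resize(si[230:400,360:490],(199,260))]))
E
```

```text
time_s: 35.23
tcp_pos: [480.1, -128.5, 194.5]
ee_rot: [-0.006, 1.0, 0.0, -0.001]
ft_force: [1.7, 0.4, -0.1]
width: 60.4
gripper_force: 0.0
time_s: 35.9
tcp_pos: [480.8, 96.1, 193.7]
ee_rot: [-0.009, 1.0, 0.001, 0.0]
ft_force: [1.2, 0.3, 0.0]
width: 85.2
gripper_force: 0.0
greenmark (array([ 482.114, -263.14 ]), np.float32(204.20181), np.float32(126.04909), np.float32(0.014168455))
(array([ 476.404, -255.051]), np.float32(178.02715), np.float32(98.36888), np.float32(-0.018500118))
(array([ 470.754, -255.802]), np.float32(177.51181), np.float32(72.5023), np.float32(0.012490209))
(array([ 453.31 , -225.818]), np.float32(108.06063), np.float32(38.356842), np.float32(0.012549007))
(array([ 438.726, -232.737]), np.float32(90.075645), np.float32(9.015112), np.float32(0.012532519))
(array([195, 212,  21,  20, 324], dtype=int32), array([500.474, 279.362, 100.   ]))
```

View pics/s7c.png

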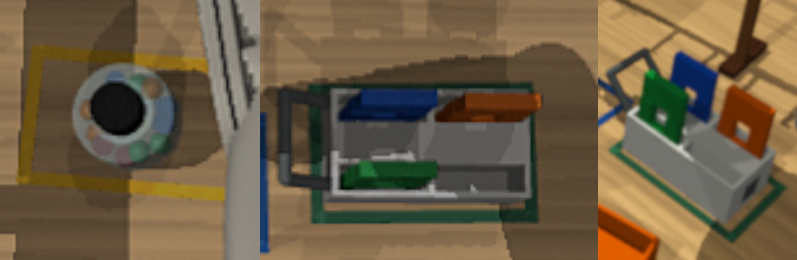

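The jar is still on yellow, and the loaded organiser is inside the green outline (slightly shadowed). Next is the jar.

```bash
python3 -c "
from h import *
print(plane('top',[[445.4,234.6]],65))"
python3 -m creep '[0.07,0.6,0,0,0,0,0.07,0.7,0,0,0,0,0.07,0.7,0,0,0,0,0.07,0.7,0,0,0,0,0.07,0.7,0,0,0,0,0.07,0.7,0,0,0,0,0.07,0.5,0,0,0,0,0,0,0,0,0,0]' 1
python3 -m creep '[0,0,-0.4,0,0,0,0,0,-0.6,0,0,0,0,0,-0.6,0,0,0,0,0,-0.6,0,0,0,0,0,-0.4,0,0,0,0,0,0,0,0,0]'
python3 -m creep '[0,0,0,0,0,0,0,0,0,0,0,0,0,0,0,0,0,0,0,0,0,0,0,0,0,0,0,0,0,0,0,0,0,0,0,0,0,0,0,0,0,0,0,0,0,0,0,0]' 0.3 40
```

```text
[[ 482.90168029 -256.6570971    65.        ]]
time_s: 36.67
tcp_pos: [501.4, 277.5, 193.4]
ee_rot: [-0.007, 1.0, 0.001, 0.0]
ft_force: [0.3, 0.5, 0.7]
width: 85.3
gripper_force: 0.0
time_s: 37.17
tcp_pos: [498.2, 271.8, 85.7]
ee_rot: [-0.005, 1.0, -0.002, -0.004]
ft_force: [-0.6, -0.3, 0.2]
width: 85.5
gripper_force: 0.0
time_s: 37.83
tcp_pos: [502.1, 276.8, 92.3]
ee_rot: [-0.006, 1.0, 0.001, 0.002]
ft_force: [0.8, 2.1, 7.0]
width: 42.8
gripper_force: 40.8
```

```bash
python3 -m creep '[-0.05,-0.15,0,0,0,0,-0.06,-0.25,0,0,0,0,-0.05,-0.33,0,0,0,0,-0.05,-0.33,0,0,0,0,-0.05,-0.33,0,0,0,0,-0.06,-0.33,0,0,0,0,-0.05,-0.33,0,0,0,0,-0.05,-0.33,0,0,0,0]'
python3 -m creep '[-0.05,-0.33,0,0,0,0,-0.06,-0.33,0,0,0,0,-0.05,-0.33,0,0,0,0,-0.05,-0.33,0,0,0,0,-0.05,-0.33,0,0,0,0,-0.06,-0.33,0,0,0,0,-0.05,-0.33,0,0,0,0,-0.05,-0.33,0,0,0,0]'
python3 -m creep '[-0.05,-0.33,0,0,0,0,-0.06,-0.33,0,0,0,0,-0.05,-0.33,0,0,0,0,-0.05,-0.33,0,0,0,0,-0.05,-0.33,0,0,0,0,-0.06,-0.33,0,0,0,0,-0.05,-0.27,0,0,0,0,-0.05,-0.15,0,0,0,0]'
python3 -m creep '[0,0,0,0,0,0,0,0,0,0,0,0,0,0,0,0,0,0]'
```

```text
time_s: 38.5
tcp_pos: [485.9, 182.1, 92.4]
ee_rot: [-0.007, 1.0, 0.003, 0.003]
ft_force: [1.1, 4.3, 7.4]
width: 43.0
gripper_force: 41.7
time_s: 39.17
tcp_pos: [469.4, 76.3, 92.4]
ee_rot: [-0.007, 1.0, 0.002, 0.003]
ft_force: [1.3, 6.7, 6.7]
width: 43.1
gripper_force: 41.7
time_s: 39.83
tcp_pos: [452.8, -20.7, 92.3]
ee_rot: [-0.006, 1.0, 0.002, 0.004]
ft_force: [1.8, 7.1, 8.4]
width: 42.8
gripper_force: 41.7
time_s: 40.08
tcp_pos: [452.6, -21.4, 92.2]
ee_rot: [-0.006, 1.0, -0.0, 0.003]
ft_force: [1.9, 0.4, 8.2]
width: 42.7
gripper_force: 41.7
```

Release, rise, retreat to the left, and check.

```bash
python3 -m creep '[0,0,0,0,0,0,0,0,0,0,0,0,0,0,0,0,0,0,0,0,0,0,0,0,0,0,0.4,0,0,0,0,0,1,0,0,0,0,0,1,0,0,0,0,0,1,0,0,0]' 1
python3 -m creep '[-0.3,0.7,0,0,0,0,-0.3,0.8,0,0,0,0,-0.3,0.8,0,0,0,0,-0.3,0.8,0,0,0,0,-0.3,0.8,0,0,0,0,-0.3,0.8,0,0,0,0,-0.3,0.8,0,0,0,0,-0.3,0.8,0,0,0,0]'
python3 -m creep '[-0.3,0.8,0,0,0,0,-0.3,0.8,0,0,0,0,-0.3,0.8,0,0,0,0,0,0,0,0,0,0,0,0,0,0,0,0,0,0,0,0,0,0]'
python3 - <<'E'
from h import *
np.set_printoptions(precision=3,suppress=True)
im=snap('top','t8.png');si=snap('side','s8.png')
m=mask(im,'green',(392,200,500,280)); print('greenmark',rect('top',m,0))
for lo in(90,105,120,135): print(orgtop(im,(400,200,500,272),65,lo)[1])
print(jar(im,(300,225,380,275)))
cv2.imwrite('pics/s8c.png',np.hstack([cv2.resize(im[120:290,150:520],None,fx=1.45,fy=1.45),cv2.resize(si[200:400,290:500],(258,246))[:246]]))
E
```

```text
time_s: 40.75
tcp_pos: [448.9, -21.3, 226.7]
ee_rot: [-0.006, 1.0, -0.0, -0.001]
ft_force: [1.6, -0.4, -0.5]
width: 85.4
gripper_force: 0.0
time_s: 41.42
tcp_pos: [352.9, 231.9, 225.6]
ee_rot: [-0.006, 1.0, -0.0, -0.0]
ft_force: [0.5, -0.4, 0.0]
width: 85.6
gripper_force: 0.0
time_s: 41.92
tcp_pos: [317.7, 326.1, 225.4]
ee_rot: [-0.006, 1.0, -0.001, -0.0]
ft_force: [-0.3, 0.2, 0.2]
width: 85.6
gripper_force: 0.0
greenmark (array([ 481.97, -263.19]), np.float32(203.92033), np.float32(126.10044), np.float32(0.021218397))
(array([ 479.989, -256.644]), np.float32(178.19885), np.float32(93.33304), np.float32(-0.0008453185))
(array([ 479.8  , -258.316]), np.float32(172.27666), np.float32(93.307144), np.float32(-0.004009108))
(array([ 481.019, -258.641]), np.float32(172.2963), np.float32(92.95498), np.float32(0.012464444))
(array([ 468.556, -259.303]), np.float32(169.84479), np.float32(67.91654), np.float32(-0.004558118))
(array([332, 236,  19,  20, 303], dtype=int32), array([451.784, -19.957, 100.   ]))
```

View pics/s8c.png

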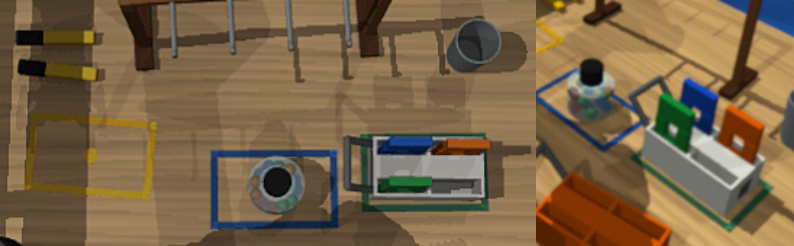

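The jar is 1 mm from the blue centre, the organiser about 5 mm off green and square. All three cases are standing and the bystanders are untouched. I hand in.

```bash
python3 -c "
from cell import env
print(env.hand_in())"
```

```text
the job is handed in; nothing more can be done
None
```

Job handed in (no verdict returned): by the last camera check the green, blue and orange cases stand in the organiser on the green mark (about 5 mm off), and the jar is about 1 mm from the blue mark's centre.

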